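# Wedge the rocking surface plate

## Robot

A 6-joint arm with a two-finger parallel gripper is mounted at the origin on a cart in front of the work surface, level with it; the furniture and walls round the work are solid. World frame = base frame: x ahead of the robot, y to its left, z up, the work surface at z = 0. Lengths are in m, angles in rad, forces in N, time in s.
With the tool pointing down it reaches from about 0.375 to 0.975 m from the base axis. Payload 3.8 kg.
Tool frame: the origin (TCP) lies midway between the tips of the shut fingers; the grasp point (between the pads) lies 19 mm behind it; y points along the fingers, x is the direction in which the jaws open and shut, and the axes are right-handed (so a half turn about y gives the same grasp; the last joint's range is limited). The gripper opens to 88 mm and grips with 3 to 60 N. Pads are 18 mm wide; open, the fingers measure 123 mm over their backs; the gripper's body (75 mm by 187 mm) begins 45 mm behind the grasp point.
Start: joints at [1.187, 0.264, 1.604, -0, 1.274, -0.037], TCP at [0.229, 0.635, 0.214] pointing down, gripper open.
Joint ranges: [-2.63, 2.63], [-0.94, 2.18], [0.31, 2.57], [-1.31, 4.45], [0, 2.66], [-2.55, 2.55]. Speed limits (rad/s): [2.57, 2.57, 3.14, 3.14, 3.14, 3.14].

## Interface

Orientations are given as a unit quaternion [w, x, y, z].
In Python, from workcell import manip gives the robot as it stands.
- The arm moves only by the shell command python3 -m creep 'ROWS'. ROWS is JSON, one flat list of numbers, 7 for each row, row after row: the shift along the tool's x, y, z as a fraction of full scale, then the turn, a rotation vector about the tool's x, y, z as a fraction of full scale, then the opening in per cent of the stroke, from 0 (shut) to 100 (fully open). A call has 1 to 10 rows; each row is the pose to reach, as a shift and turn from the pose commanded when the call began, along the tool's axes at that moment, turning the shorter way round; what a row does not reach only later rows make up. Full scale, the value 1, is 200 mm for a shift and 180 degrees for a turn. A row lasts 1/10 s, in which the tool goes at most 50 mm and 8.59 degrees, less where a joint would pass 70% of its speed; a pose out of reach is approached as far as the arm can. A call with a number of a shift or a turn outside -1 to 1 is refused whole. A call with a gripper value outside its range is refused whole. The fingers move at their own pace and stop on an object; the grip force is fixed at half the most. Time passes only in rows, so rows that repeat a pose let the fingers close. It gives the time, the measured TCP pose, the force and the opening at its end, in the units of the state.
- manip.read_state(): the state, without advancing time (a new reading comes with each control period).
- manip.grab_frame(name): name is "scene" or "top" or "wrist"; returns a dict with "color" (400x640x3 uint8, red, green, blue), "K" (3x3 intrinsics, pixels), "origin" and "orientation" of the camera in the world. Camera axes: x right, y up, looking along -z (the intrinsics and any distortion apply to the point x, -y, -z); pixel columns grow to the right and rows downward; lengths in m; the calibration is good to about 2 mm. The wrist camera is an equidistant fisheye: a pixel r from the principal point sees the ray r / f radians off the axis. A picture is of the moment at which its call begins. There is no depth.
- manip.hand_in(): hands the job in, once; it reports no verdict.
Trained networks look in a picture, given as the dict that the camera call returned (one of the last four; its "shot" number tells which), for a name from the list of things; names that differ only in an ending like _2 or _b are one class to them, and where a whole thing is asked for, a point or a joint stands for the part that bears it (a point fixed in the world has none). Each returns a list of dicts, best first, with "confidence" (0 to 1); they miss things now and then, are a little off and sometimes report something else, mostly with a low value. They report only what shows in the picture. A call takes as long as a camera call. They do not tell look-alikes from the thing itself.
- manip.trace(name, picture): "pixels" (400x640 bool, what is visible of it) and "point" ([column, row] in pixels, amid what is visible of it).
The state is a dict: "time_s": time; "qpos": joint angles; "joint_velocities": joint speeds; "tau": joint torques, N m; "ee_pos": TCP position; "tcp_rot": TCP orientation; "contact_force": force on the tool from outside, world axes, zero at the start; "wrist_torque": the same for the moment, N m; "gripper_width": finger opening in m.
Only numpy, scipy, OpenCV 4.12 (cv2) and the standard library are available. Lean on these libraries where they do the work, as an engineer would, in place of code of your own. Each camera call takes 0.05 s, during which the arm holds its last target.

## Task

The stone surface plate rocks because its front left foot does not reach the worktop. Without gripping or lifting anything, push the steel wedge by its upright heel, thin end first and centred, in under that foot until it is snug, then press down with closed fingertips on top of the plate over that corner to feel whether it still rocks, pushing the wedge further if it does. Finish while still pressing down firmly on that corner with the plate standing level and still; do not shove the plate along the bench or disturb the other things.

Things in the scene. Friction and masses are not known exactly. Their poses are not given: they have to be found in the camera images.
- plate: Loose stone surface plate, about 3.2 kg, 180 mm (its x, away from the robot) by 250 mm (its y, to the left); top 52 mm and underside 22 mm above the worktop; 14 mm high steel fences on its rear and right edges. Four domed feet (10 mm radius, 24 mm collar) at x = +-75, y = +-100 mm; the front left one (-75, +100) is short. Origin: on the worktop below its middle, z up.
- corner (a point): Point on the plate's top straight above the short front left foot, 15 mm from the plate's front edge, 25 mm from its left edge: press here. The foot hangs 5 to 9 mm above the worktop (differs each time, not reported); the other three carry the plate level; 2 to 5 N down here tips the plate till the short foot lands.
- wedge: Loose steel wedge, 0.19 kg, 90 mm long (its x), 44 mm wide (its y), lying in front of the short foot. At its -x end the heel, an upright block 10 mm thick, 44 mm wide, 30 mm high; from it the ramp falls over 80 mm from 14 mm thick to 2 mm at the thin +x end. Origin: centre of its underside, z up; its centre of mass lies 15 to 20 mm behind that, toward the heel.
- wedge_tip (a point): Middle of the wedge's thin end, at its underside. Axes as the wedge's. The wedge is snug with this point about 12 to 48 mm past the middle of the short foot, by the foot's gap.
- wedge_heel (a point): Middle of the rear face of the heel, 15 mm above the wedge's underside: push here, toward the wedge's +x. Sliding free takes about 1 N or less; resistance rises quickly once the foot bears on the ramp; at 6 to 10 N of push it is snug; more than about 16 N shoves the plate along.
Not all that is in view belongs to the job. Of the things that look like the wedge, the smallest one is meant.

How it is judged:
By the outcome, as a careful person would: the job done as asked, in the order asked, and still so for the second after the job is handed in, while the arm keeps its last pose, push and grip.
It also fails if it takes over 58 s, if anything falls off the work surface, if the arm or the gripper's body presses on something with over 40 N, if the wrist force passes 120 N, or if a joint passes its speed limit or range.

## Working session

There is one attempt and no reset: what is moved stays moved. The work goes in short steps, Python scripts to look and compute and a shell command to move; the robot and the scene stay as the last step left them, time stands still between calls to the robot, and variables do not carry over. Pictures are saved under pics/ and viewed, and the job is handed in when it is done.

```bash
mkdir -p pics; ls; python3 - <<'E'
from workcell import manip
import cv2,pickle
s=manip.read_state();print(s)
for n in("scene","top","wrist"):
    f=manip.grab_frame(n);cv2.imwrite(f"pics/{n}0.png",f["color"][:,:,::-1]);print(n,f["K"],f["origin"],f["orientation"])
    pickle.dump(f,open(f"{n}0.pkl","wb"))
    for k in("wedge","plate"):
        for d in manip.trace(k,f): print(k,d["confidence"],d["point"],d["pixels"].sum())
E
```

```text
pics
{'time_s': 0.0, 'qpos': array([ 1.18708430e+00,  2.64752487e-01,  1.60534165e+00, -5.68150863e-06,
        1.27368545e+00, -3.69200303e-02]), 'joint_velocities': array([-0.00078423, -0.00129057, -0.00173636,  0.00075589,  0.00076697,
        0.0001685 ]), 'tau': array([ 9.01353851e-04, -5.02090466e+01, -3.56894338e+01,  7.28476304e-02,
        2.90420651e-02, -1.31257589e-04]), 'ee_pos': array([0.22915744, 0.6341174 , 0.21300597]), 'tcp_rot': array([-0.57834364,  0.57918795,  0.40559052, -0.40688609]), 'contact_force': array([ 0.81049115, -0.24155098,  0.89348809]), 'wrist_torque': array([-0.03026738, -0.00208385, -0.02616355]), 'gripper_width': 0.08816966878930944}
scene [[366.97501895   0.         319.79762521]
 [  0.         366.97501895 194.26846559]
 [  0.           0.           1.        ]] [-0.08197742 -0.3388932   0.50660051] [ 0.77273839  0.44284015 -0.23041955 -0.39201379]
wedge 0.9 [311.7, 268.3] 1342
wedge 0.8 [299.5, 219.4] 449
wedge 0.59 [237.4, 227.6] 949
plate 0.84 [369.9, 191.8] 4787
top [[470.54878575   0.         312.87805968]
 [  0.         470.54878575 203.57266515]
 [  0.           0.           1.        ]] [0.40914271 0.07247143 0.88871008] [ 0.71187692  0.05092832 -0.03828404 -0.69940824]
wedge 0.94 [292.0, 213.2] 1127
wedge 0.76 [360.7, 289.7] 2123
wedge 0.68 [233.0, 278.4] 1980
plate 0.67 [340.8, 122.7] 13517
wrist [[309.70691629   0.         319.07403431]
 [  0.         309.70691629 196.43654565]
 [  0.           0.           1.        ]] [0.15851844 0.65948035 0.38366277] [ 0.80945771 -0.12051552 -0.08443542  0.56844074]
```

View pics/scene0.png

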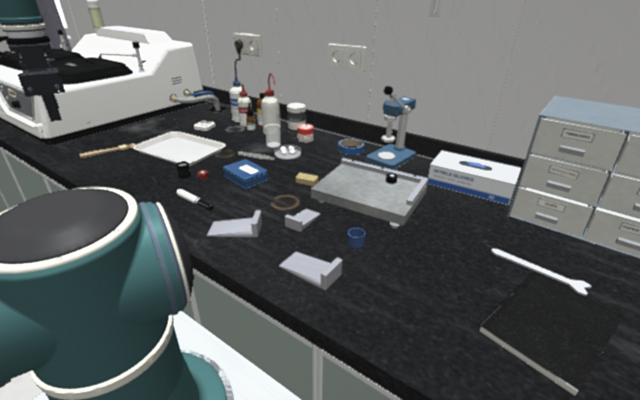

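View pics/top0.png

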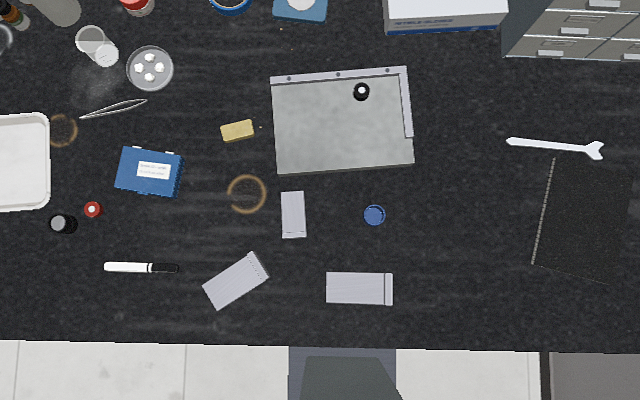

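```bash
python3 - <<'E'
import cv2
a=cv2.imread("pics/top0.png")[60:340,180:460]
cv2.imwrite("pics/topc.png",cv2.resize(a,(600,600),interpolation=cv2.INTER_CUBIC))
E
```

```text
(no output)
```

View pics/topc.png

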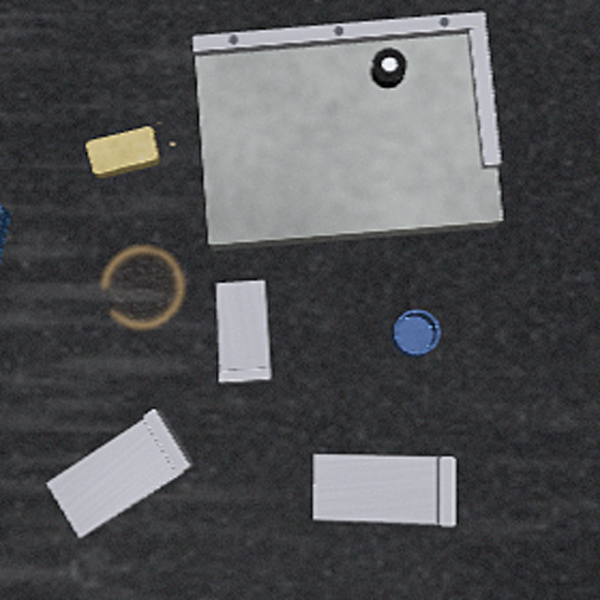

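The three wedge look-alikes in the top view are (292,213), (360,290) and (233,280). The one at (292,213) is the smallest, and it lies in front of the plate's front left foot with its thin end toward the plate, so it is the one meant. The enlarged crop confirms this. Next I'll fit the poses.

```bash
cat > h.py <<'E'
import numpy as np,cv2
from scipy.spatial.transform import Rotation as R
from scipy.optimize import minimize
def rot(q): return R.from_quat([q[1],q[2],q[3],q[0]]).as_matrix()
def proj(f,P,fish=False):
    c=(np.asarray(P)-f["origin"])@rot(f["orientation"]); K=f["K"]
    c=c*[1,-1,-1]
    if fish:
        r=np.linalg.norm(c[:,:2],axis=1);th=np.arctan2(r,c[:,2]);s=th/r
        return np.c_[K[0,0]*c[:,0]*s+K[0,2],K[1,1]*c[:,1]*s+K[1,2]]
    return np.c_[K[0,0]*c[:,0]/c[:,2]+K[0,2],K[1,1]*c[:,1]/c[:,2]+K[1,2]]
def ray(f,uv,z,fish=False):
    K=f["K"];x=(uv[0]-K[0,2])/K[0,0];y=(uv[1]-K[1,2])/K[1,1]
    if fish:
        t=np.hypot(x,y);d=np.array([x/t*np.sin(t),-y/t*np.sin(t),-np.cos(t)])
    else: d=np.array([x,-y,-1.])
    d=rot(f["orientation"])@d
    return f["origin"]+d*(z-f["origin"][2])/d[2]
W=[]
for y in(-.022,.022): W.append([(-.045,y,0),(-.045,y,.03),(-.035,y,.03),(-.035,y,.014),(.045,y,.002),(.045,y,0),(-.035,y,0)])
W=np.array(W)
wparts=[np.vstack([W[0][[0,1,2,6]],W[1][[0,1,2,6]]]),np.vstack([W[0][[3,4,5,6]],W[1][[3,4,5,6]]])]
def box(x0,x1,y0,y1,z0,z1): return np.array([(x,y,z) for x in(x0,x1) for y in(y0,y1) for z in(z0,z1)])
pparts=[box(-.09,.09,-.125,.125,.022,.052),box(.08,.09,-.125,.125,.052,.066)]
def place(P,p):
    c,s=np.cos(p[2]),np.sin(p[2]);return P@np.array([[c,s,0],[-s,c,0],[0,0,1]])+[p[0],p[1],0]
def sil(f,parts,p,S=8,fish=False):
    m=np.zeros((400*1,640*1),np.uint8);big=np.zeros((400*4,640*4),np.uint8)
    for q in parts:
        uv=(proj(f,place(q,p),fish)+.5)*4-.5
        h=cv2.convexHull(np.round(uv*16).astype(np.int32))
        cv2.fillConvexPoly(big,h,255,shift=4)
    return cv2.resize(big,(640,400),interpolation=cv2.INTER_AREA)/255.
def fit(obs,parts,p0):
    def c(p):
        t=0
        for f,m,fi in obs:
            s=sil(f,parts,p,fish=fi);t+=np.abs(s-m).sum()/m.sum()
        return t
    st=np.array([[0,0,0],[.01,0,0],[0,.01,0],[0,0,.08]])+p0
    r=minimize(c,p0,method="Nelder-Mead",options=dict(initial_simplex=st,xatol=1e-5,fatol=1e-5))
    return r.x,r.fun
E
python3 - <<'E'
from workcell import manip
from h import *
T=manip.grab_frame("top");S=manip.grab_frame("scene")
def pick(k,f,pt): 
    return min(manip.trace(k,f),key=lambda d:np.hypot(*(np.array(d["point"])-pt)))["pixels"]
wt=pick("wedge",T,(292,213));ws=pick("wedge",S,(300,219));pt=pick("plate",T,(340,122));ps=pick("plate",S,(370,192))
p0=[*ray(T,(292,213),.01)[:2],0.];print(p0)
for n,o in(("top",[(T,wt,0)]),("scene",[(S,ws,0)]),("both",[(T,wt,0),(S,ws,0)])): print("wedge",n,fit(o,wparts,p0))
p0=[*ray(T,(342,120),.05)[:2],0.05]
for n,o in(("top",[(T,pt,0)]),("scene",[(S,ps,0)]),("both",[(T,pt,0),(S,ps,0)])): print("plate",n,fit(o,pparts,p0))
# manual corners
for uv in [(277.5,174),(414,163),(270.5,78)]: print(uv,ray(T,uv,.052))
E
```

```text
[np.float64(0.5020339229416507), np.float64(0.12816782988851388), 0.0]
wedge top (array([0.50074994, 0.12670595, 0.07483038]), np.float64(0.0587285053816494))
wedge scene (array([0.50367319, 0.13036265, 0.10439746]), np.float64(0.09331569028429368))
wedge both (array([0.5012049 , 0.12765076, 0.08445078]), np.float64(0.20843004554598774))
plate top (array([0.67004385, 0.03913265, 0.09599737]), np.float64(0.03732970379335742))
plate scene (array([0.66961339, 0.04260326, 0.0970186 ]), np.float64(0.07675336110264486))
plate both (array([0.66999254, 0.03984984, 0.09766778]), np.float64(0.12208293180156249))
(277.5, 174) [0.56808586 0.15348848 0.052     ]
(414, 163) [ 0.59209829 -0.09277654  0.052     ]
(270.5, 78) [0.74913151 0.17163177 0.052     ]
```

```bash
cat > rel.py <<'E'
import sys
from h import *
from workcell import manip
# target pos, tool-x direction yaw -> shift/turn units relative to current measured pose (assumed = commanded)
def rel(pos,yaw=None,tilt=0):
    s=manip.read_state();M=rot(s["tcp_rot"])
    sh=M.T@(np.array(pos)-s["ee_pos"])/.2
    out=[sh]
    if yaw is not None:
        best=None
        for sg in(1,-1):
            x=sg*np.array([-np.sin(yaw),np.cos(yaw),0]);y=np.array([0,0,-1.]);T=np.c_[x,y,np.cross(x,y)]
            v=R.from_matrix(M.T@T).as_rotvec()/np.pi
            if best is None or np.linalg.norm(v)<np.linalg.norm(best): best=v
        out.append(best)
    return s,M,out
E
python3 - <<'E'
from rel import *
s,M,o=rel((.415,.1195,.12),.09);print(M.round(3));print(o,s["time_s"])
T=manip.grab_frame("wrist");cv2.imwrite("pics/w0.png",T["color"][:,:,::-1])
E
```

```text
[[ 0.34  0.   -0.94]
 [ 0.94  0.    0.34]
 [ 0.   -1.    0.  ]]
[array([-2.10789908,  0.47166969, -1.74833981]), array([ 5.98834433e-06, -1.39042229e-01,  3.05503762e-05])] 0.75
```

View pics/w0.png

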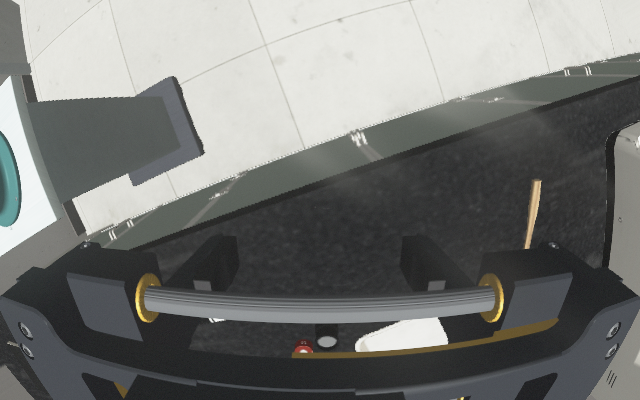

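```bash
python3 -m creep '[-0.17,0,-0.14,0,-0.04,0,0, -0.34,0,-0.28,0,-0.08,0,0, -0.5,0,-0.42,0,-0.12,0,0, -0.67,0,-0.56,0,-0.139,0,0, -0.84,0,-0.7,0,-0.139,0,0, -1,0,-0.83,0,-0.139,0,0, -1,0,-0.83,0,-0.139,0,0]'; python3 - <<'E'
from rel import *
print(rel((.415,.1195,.10),.09)[2])
E
```

```text
time_s: 1.5
ee_pos: [0.3186, 0.3865, 0.2144]
tcp_rot: [0.477, -0.479, -0.521, 0.521]
contact_force: [-0.4, 0.8, 0.6]
gripper_width: 0.0339
[array([-1.37049032,  0.57442638, -0.36523496]), array([ 0.00019073, -0.0012623 , -0.00049021])]
```

```bash
python3 -m creep '[-0.2,0,-0.05,0,0,0,0, -0.4,0,-0.1,0,0,0,0, -0.6,0,-0.16,0,0,0,0, -0.8,0.1,-0.2,0,0,0,0, -1,0.2,-0.27,0,0,0,0, -1,0.3,-0.27,0,0,0,0, -1,0.3,-0.27,0,0,0,0]'; python3 - <<'E'
from rel import *
print(rel((.415,.1195,.10),.09)[2])
E
```

```text
time_s: 2.2
ee_pos: [0.3878, 0.1946, 0.1519]
tcp_rot: [0.479, -0.477, -0.52, 0.523]
contact_force: [-0.6, -0.5, 0.7]
gripper_width: 0.0004
[array([-0.38539168,  0.25920952, -0.10416357]), array([-0.00151449, -0.00093574, -0.00035996])]
```

```bash
python3 -m creep '[-0.13,0.1,-0.04,0,0,0,0, -0.26,0.2,-0.07,0,0,0,0, -0.385,0.35,-0.104,0,0,0,0, -0.385,0.46,-0.104,0,0,0,0, -0.385,0.46,-0.104,0,0,0,0, -0.385,0.46,-0.104,0,0,0,0]'; python3 - <<'E'
from rel import *
s=manip.read_state();print(s["ee_pos"],s["contact_force"])
for n in("top","scene","wrist"):
    f=manip.grab_frame(n);a=f["color"][:,:,::-1].copy()
    print(n,proj(f,[s["ee_pos"]],n=="wrist"))
    if n!="wrist":
        u,v=(290,220) if n=="top" else (305,225)
        a=cv2.resize(a[v-60:v+60,u-80:u+80],(800,600),interpolation=cv2.INTER_CUBIC)
        if 0:pass
    cv2.imwrite(f"pics/{n}1.png",a)
E
```

```text
time_s: 2.8
ee_pos: [0.4174, 0.1222, 0.0632]
tcp_rot: [-0.477, 0.477, 0.522, -0.522]
contact_force: [0.2, -0.2, 0.2]
gripper_width: 0.0004
[0.41737492 0.12222872 0.06316059] [ 0.24694342 -0.24606359  0.16535421]
top [[292.37010161 258.08156281]]
scene [[281.28698887 214.50313188]]
wrist [[320.02361315 232.06003464]]
```

View pics/top1.png

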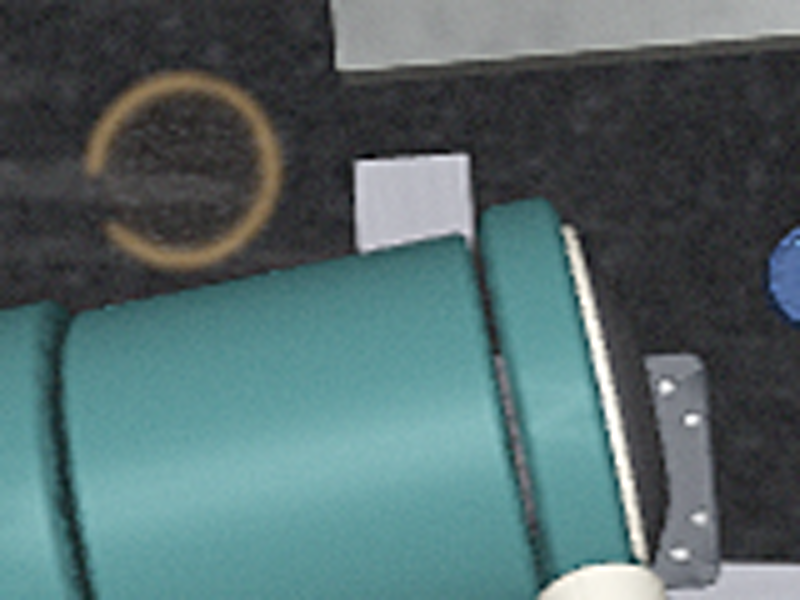

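View pics/scene1.png

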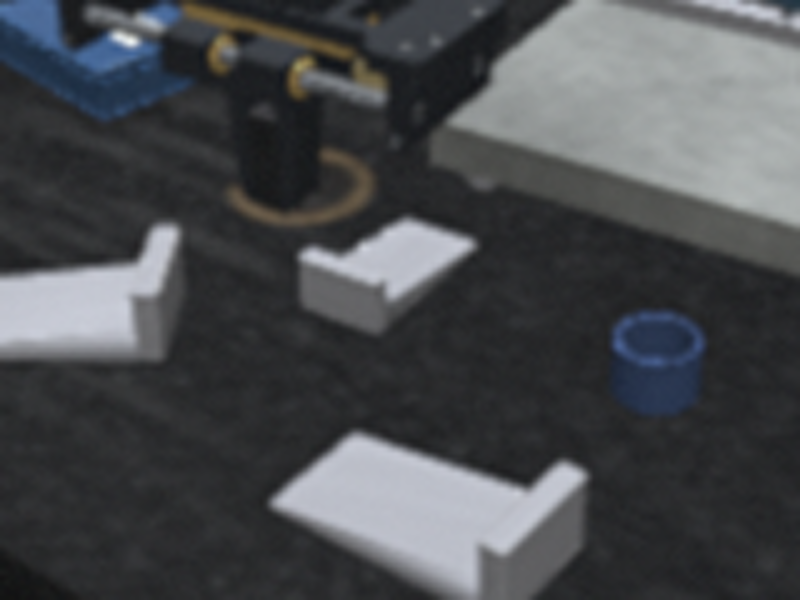

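View pics/wrist1.png

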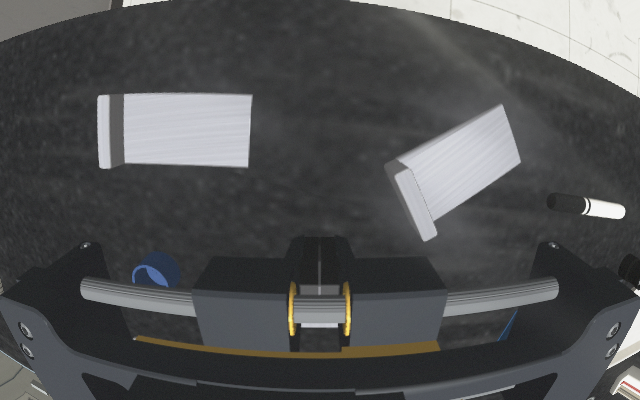

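```bash
python3 - <<'E'
import cv2,numpy as np
a=cv2.imread("pics/scene1.png")[0:360,150:550].astype(float)
a=np.clip(255*(a/255)**.5,0,255).astype(np.uint8)
cv2.circle(a,(281-150,247),3,(0,0,255),-1)
cv2.imwrite("pics/s1b.png",cv2.resize(a,(660,594)))
E
```

```text
(no output)
```

View pics/s1b.png

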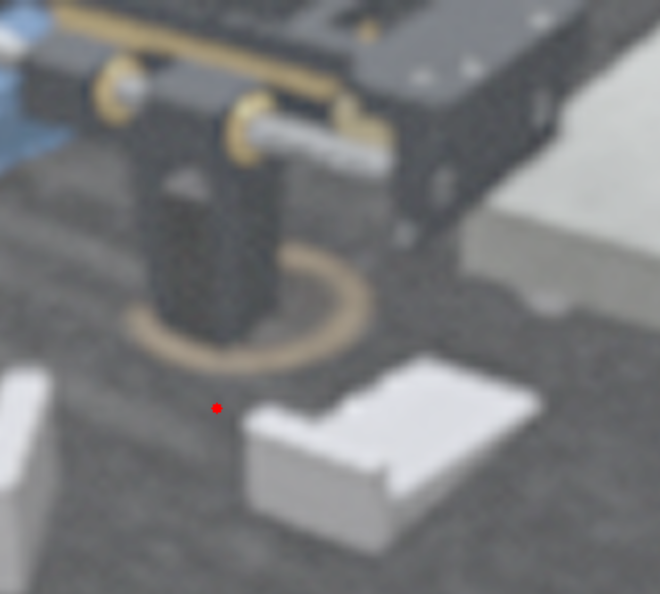

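```bash
python3 - <<'E'
from rel import *
s=manip.read_state();M=rot(s["tcp_rot"])
f=manip.grab_frame("wrist");S=manip.grab_frame("scene")
for d in(0,.019,.04):
  for x in (-.0175,0,.0175):
    for z in(-.009,.009):
      p=s["ee_pos"]+M@np.array([x,-d,z]);print(d,x,z,proj(f,[p],True).round(0),proj(S,[p]).round(1))
a=f["color"][200:340,220:420,::-1];a=(255*(a/255.)**.5).astype(np.uint8)
cv2.imwrite("pics/w2.png",cv2.resize(a,(800,560),interpolation=cv2.INTER_CUBIC))
print(s["qpos"],f["origin"])
E
```

```text
0 -0.0175 -0.009 [[292. 248.]] [[290.5 214.2]]
0 -0.0175 0.009 [[291. 220.]] [[285.7 218.2]]
0 0 -0.009 [[320. 248.]] [[283.9 212. ]]
0 0 0.009 [[320. 220.]] [[279.1 215.8]]
0 0.0175 -0.009 [[349. 248.]] [[277.5 209.7]]
0 0.0175 0.009 [[350. 220.]] [[272.7 213.5]]
0.019 -0.0175 -0.009 [[289. 263.]] [[290.2 206.9]]
0.019 -0.0175 0.009 [[288. 233.]] [[285.4 210.7]]
0.019 0 -0.009 [[320. 263.]] [[283.6 204.7]]
0.019 0 0.009 [[320. 233.]] [[278.7 208.5]]
0.019 0.0175 -0.009 [[352. 263.]] [[277.1 202.5]]
0.019 0.0175 0.009 [[353. 233.]] [[272.2 206.2]]
0.04 -0.0175 -0.009 [[285. 283.]] [[289.8 198.6]]
0.04 -0.0175 0.009 [[283. 251.]] [[285.  202.4]]
0.04 0 -0.009 [[321. 283.]] [[283.2 196.4]]
0.04 0 0.009 [[321. 251.]] [[278.2 200.1]]
0.04 0.0175 -0.009 [[356. 283.]] [[276.6 194.3]]
0.04 0.0175 0.009 [[358. 251.]] [[271.6 197.9]]
[ 2.27199946e-01 -4.46310209e-02  2.24479524e+00  1.89457717e-04
  9.38086528e-01 -1.43510541e+00] [0.34287529 0.11453211 0.23376018]
```

View pics/w2.png

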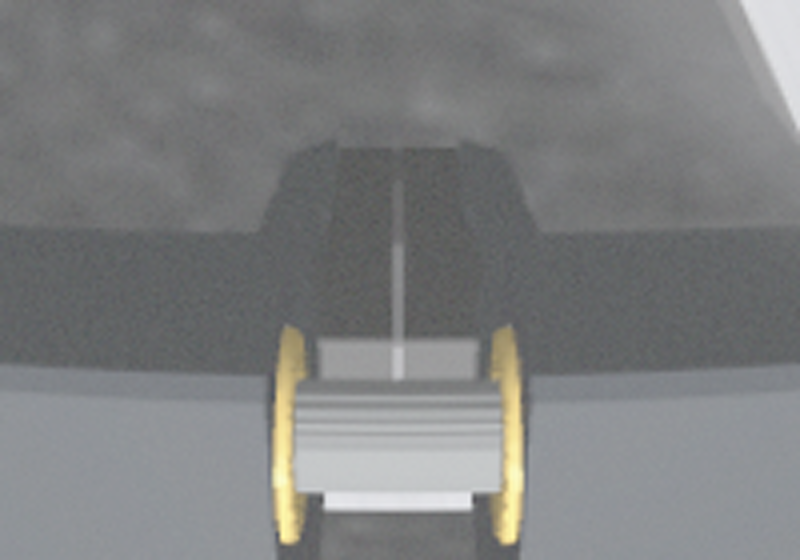

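```bash
python3 -m creep '[0,0.06,0,0,0,0,0, 0,0.12,0,0,0,0,0, 0,0.18,0,0,0,0,0, 0,0.18,0,0,0,0,0, 0,0.18,0,0,0,0,0]'; python3 - <<'E'
from rel import *
s=manip.read_state();M=rot(s["tcp_rot"]);print(s["ee_pos"],s["contact_force"])
f=manip.grab_frame("scene");a=f["color"][165:260,255:375,::-1];a=(255*(a/255.)**.5).astype(np.uint8)
a=cv2.resize(a,(720,570),interpolation=cv2.INTER_CUBIC)
for d,c in((0,(0,0,255)),(.019,(0,255,0))):
    p=proj(f,[s["ee_pos"]+M@np.array([x,-d,0]) for x in(-.0175,0,.0175)])
    for q in p: cv2.circle(a,tuple(int(t) for t in (q-[255,165])*6),3,c,-1)
cv2.imwrite("pics/s2.png",a)
E
```

```text
time_s: 3.55
ee_pos: [0.416, 0.1209, 0.0253]
tcp_rot: [0.478, -0.477, -0.521, 0.523]
contact_force: [0.2, 0.3, -0.2]
gripper_width: 0.0003
[0.41603003 0.12088096 0.02530917] [ 0.15195473  0.28268464 -0.21098057]
```

View pics/s2.png

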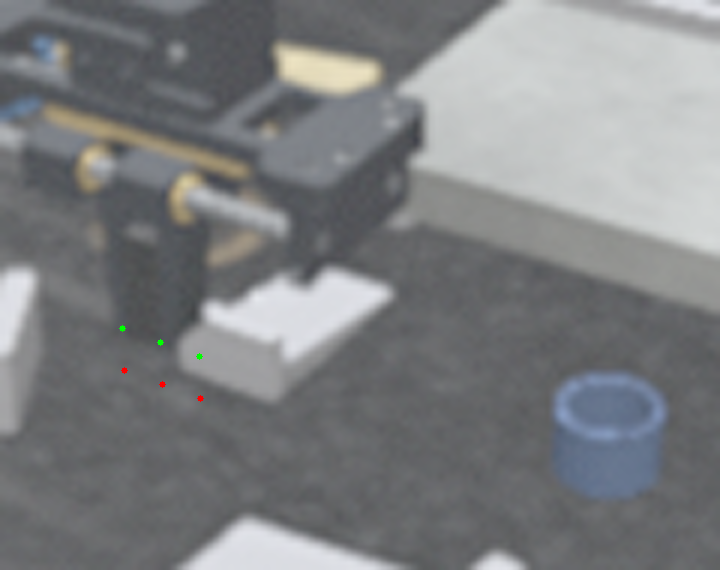

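```bash
python3 -m creep '[0,0.04,0,0,0,0,0, 0,0.08,0,0,0,0,0, 0,0.08,0,0,0,0,0, 0,0.08,0,0,0,0,0]'; python3 -m creep '[0,0.015,0,0,0,0,0, 0,0.015,0,0,0,0,0]'; python3 - <<'E'
from rel import *
s=manip.read_state();M=rot(s["tcp_rot"]);print(s["ee_pos"],s["contact_force"])
f=manip.grab_frame("scene");a=f["color"][165:260,255:375,::-1];a=(255*(a/255.)**.5).astype(np.uint8)
a=cv2.resize(a,(720,570),interpolation=cv2.INTER_CUBIC)
for d,c in((0,(0,0,255)),(.019,(0,255,0))):
    p=proj(f,[s["ee_pos"]+M@np.array([x,-d,0]) for x in(-.0175,0,.0175)])
    for q in p: cv2.circle(a,tuple(int(t) for t in (q-[255,165])*6),3,c,-1)
cv2.imwrite("pics/s3.png",a)
E
```

```text
time_s: 4.0
ee_pos: [0.4165, 0.121, 0.0099]
tcp_rot: [0.477, -0.477, -0.522, 0.522]
contact_force: [0.1, 0.2, 0.5]
gripper_width: 0.0004
time_s: 4.2
ee_pos: [0.4169, 0.1211, 0.0072]
tcp_rot: [0.477, -0.477, -0.522, 0.522]
contact_force: [0.1, -0.6, -0.2]
gripper_width: 0.0002
[0.41685109 0.12110989 0.00717282] [ 0.09990053 -0.58013102 -0.17796472]
```

View pics/s3.png

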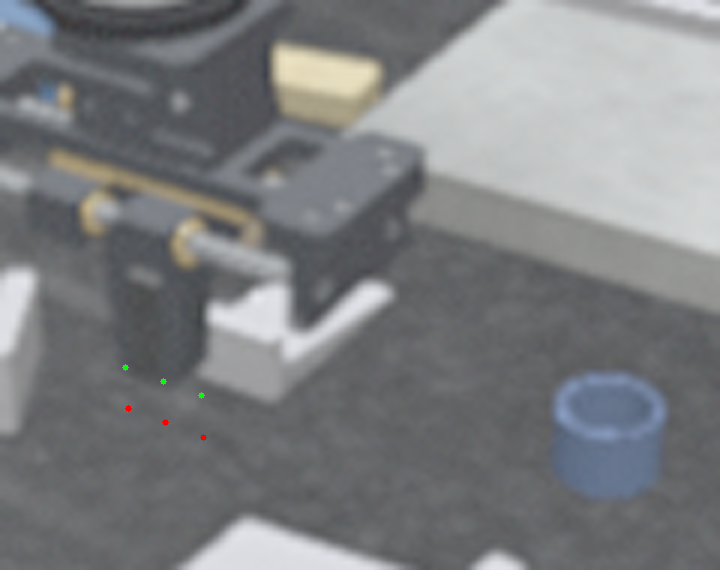

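```bash
python3 -m creep '[0,0.015,0,0,0,0,0, 0,0.03,0,0,0,0,0, 0,0.03,0,0,0,0,0]'; python3 -m creep '[0,0.015,0,0,0,0,0, 0,0.015,0,0,0,0,0]'
```

```text
time_s: 4.55
ee_pos: [0.4165, 0.121, 0.0008]
tcp_rot: [0.477, -0.477, -0.522, 0.522]
contact_force: [-0.5, -0.2, 0.2]
gripper_width: 0.0007
time_s: 4.75
ee_pos: [0.4166, 0.121, -0.0021]
tcp_rot: [0.477, -0.477, -0.522, 0.522]
contact_force: [-0.1, -0.1, 0.4]
gripper_width: 0.0
```

```bash
python3 -m creep '[0,0.015,0,0,0,0,0, 0,0.025,0,0,0,0,0, 0,0.025,0,0,0,0,0]'; python3 - <<'E'
from rel import *
s=manip.read_state();M=rot(s["tcp_rot"]);print(s["ee_pos"],s["contact_force"])
f=manip.grab_frame("scene");a=f["color"][165:260,255:375,::-1];a=(255*(a/255.)**.5).astype(np.uint8)
a=cv2.resize(a,(720,570),interpolation=cv2.INTER_CUBIC)
for d,c in((.019,(0,255,0)),):
    p=proj(f,[s["ee_pos"]+M@np.array([x,-d,0]) for x in(-.0175,0,.0175)])
    for q in p: cv2.circle(a,tuple(int(t) for t in (q-[255,165])*6),3,c,-1)
pw=proj(f,place(np.array([(-.045,-.022,.0),(-.045,.022,.0),(-.045,.0,.03),(.045,0,.002)]),(.501,.127,.08)))
for q in pw: cv2.circle(a,tuple(int(t) for t in (q-[255,165])*6),3,(255,0,0),-1)
foot=place(np.array([(-.075,.1,0)]),(.67,.0395,.097));print(foot)
cv2.imwrite("pics/s4.png",a)
E
```

```text
time_s: 5.05
ee_pos: [0.4166, 0.1211, -0.0071]
tcp_rot: [0.477, -0.477, -0.522, 0.522]
contact_force: [0.2, -0.4, 0.3]
gripper_width: 0.0003
[ 0.4165811   0.12105492 -0.00706819] [ 0.20210034 -0.43776104  0.33013935]
[[0.58566776 0.13176632 0.        ]]
```

View pics/s4.png

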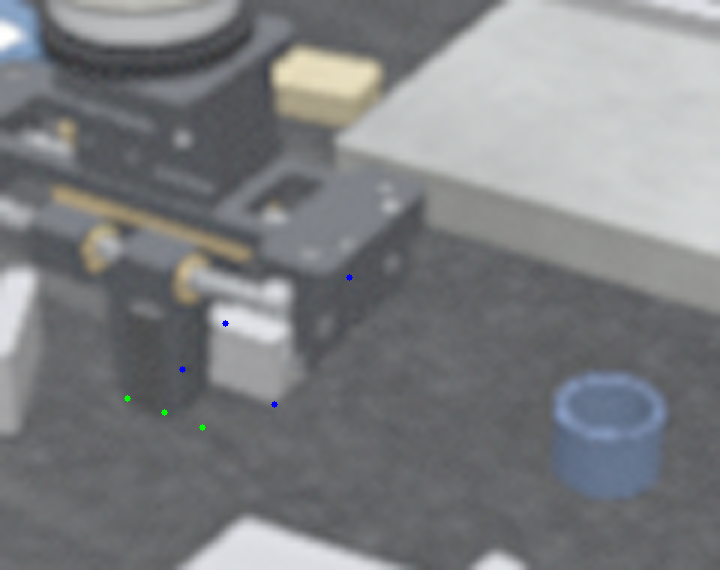

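```bash
python3 - <<'E'
from rel import *
import pickle
T=pickle.load(open("top0.pkl","rb"));S=pickle.load(open("scene0.pkl","rb"))
print("cup",ray(T,(374,215),.02), ray(T,(364,215),.02))
for z in(.04,.057,.076): print(z,ray(S,(255+300/6,165+372/6),z),ray(S,(255+408/6,165+290/6),z))
E
```

```text
cup [ 0.49982881 -0.02449298  0.02      ] [ 0.49951434 -0.00601178  0.02      ]
0.04 [0.43676004 0.07170321 0.04      ] [0.50509402 0.0718703  0.04      ]
0.057 [0.4178605  0.05674365 0.057     ] [0.48370482 0.05690465 0.057     ]
0.076 [0.39673748 0.04002414 0.076     ] [0.45979924 0.04017834 0.076     ]
```

```bash
python3 -m creep '[0,0,-0.05,0,0,0,0, 0,0,-0.1,0,0,0,0, -0.001,0,-0.13,0,0,0,0, -0.002,0,-0.15,0,0,0,0, -0.003,0,-0.17,0,0,0,0, -0.004,0,-0.19,0,0,0,0, -0.005,0,-0.21,0,0,0,0, -0.006,0,-0.23,0,0,0,0, -0.006,0,-0.23,0,0,0,0]'; python3 - <<'E'
from rel import *
s=manip.read_state();M=rot(s["tcp_rot"]);print(s["ee_pos"],s["contact_force"],M.round(3)[:,0])
f=manip.grab_frame("scene");a=f["color"][165:260,255:375,::-1];a=(255*(a/255.)**.5).astype(np.uint8)
a=cv2.resize(a,(720,570),interpolation=cv2.INTER_CUBIC)
cv2.imwrite("pics/s5.png",a)
f=manip.grab_frame("top");a=f["color"][130:270,220:400,::-1]
cv2.imwrite("pics/t5.png",cv2.resize(a,(720,560),interpolation=cv2.INTER_CUBIC))
E
```

```text
time_s: 6.0
ee_pos: [0.4639, 0.1242, -0.0065]
tcp_rot: [-0.477, 0.477, 0.522, -0.522]
contact_force: [0.4, 0.0, -0.6]
gripper_width: 0.0003
[ 0.46391169  0.12416042 -0.0065045 ] [ 0.35923848  0.02712029 -0.58301612] [-0.09   0.996  0.   ]
```

View pics/s5.png

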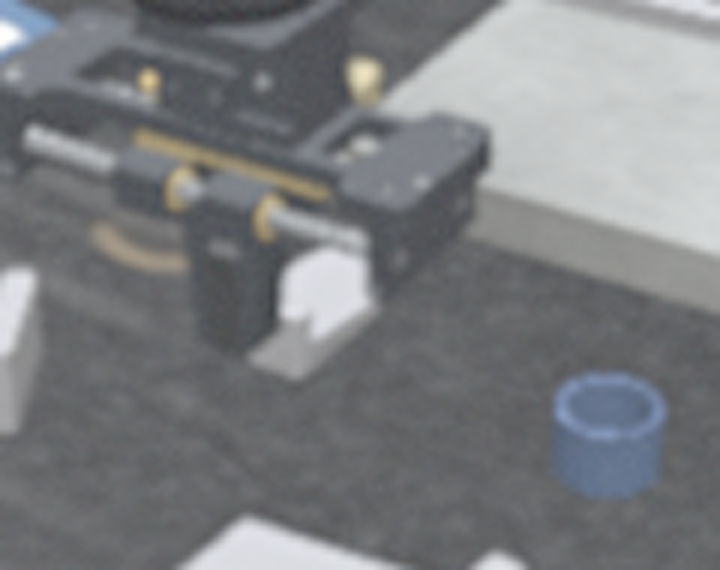

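View pics/t5.png

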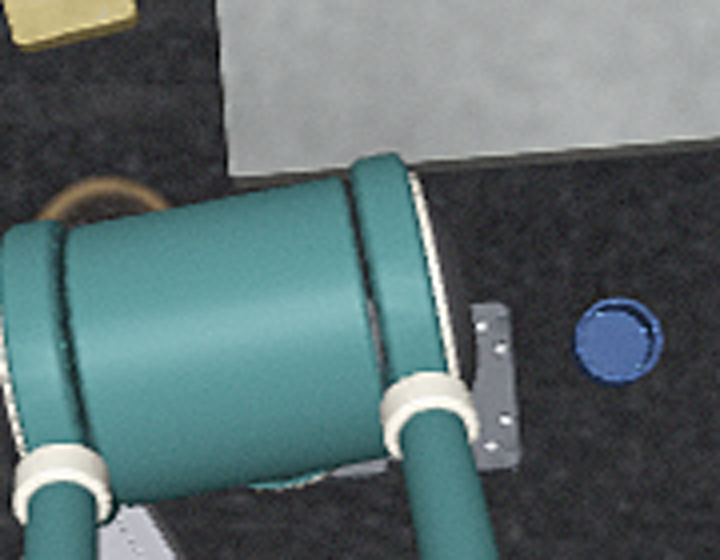

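```bash
python3 -m creep '[-0.001,0,-0.02,0,0,0,0, -0.003,0,-0.04,0,0,0,0, -0.004,0,-0.06,0,0,0,0, -0.006,0,-0.08,0,0,0,0, -0.007,0,-0.1,0,0,0,0, -0.009,0,-0.12,0,0,0,0, -0.009,0,-0.13,0,0,0,0, -0.009,0,-0.13,0,0,0,0]'; python3 - <<'E'
from rel import *
s=manip.read_state();M=rot(s["tcp_rot"]);print(s["ee_pos"],s["contact_force"],M.round(3)[:,0])
f=manip.grab_frame("scene");a=f["color"][150:250,265:385,::-1];a=(255*(a/255.)**.5).astype(np.uint8)
a=cv2.resize(a,(720,600),interpolation=cv2.INTER_CUBIC)
cv2.imwrite("pics/s6.png",a)
E
```

```text
time_s: 6.9
ee_pos: [0.4896, 0.1246, -0.0066]
tcp_rot: [-0.477, 0.477, 0.522, -0.522]
contact_force: [0.6, -0.7, -0.6]
gripper_width: 0.0006
[ 0.48962091  0.12464843 -0.00655114] [ 0.59846383 -0.67696902 -0.61850276] [-0.09   0.996  0.   ]
```

View pics/s6.png

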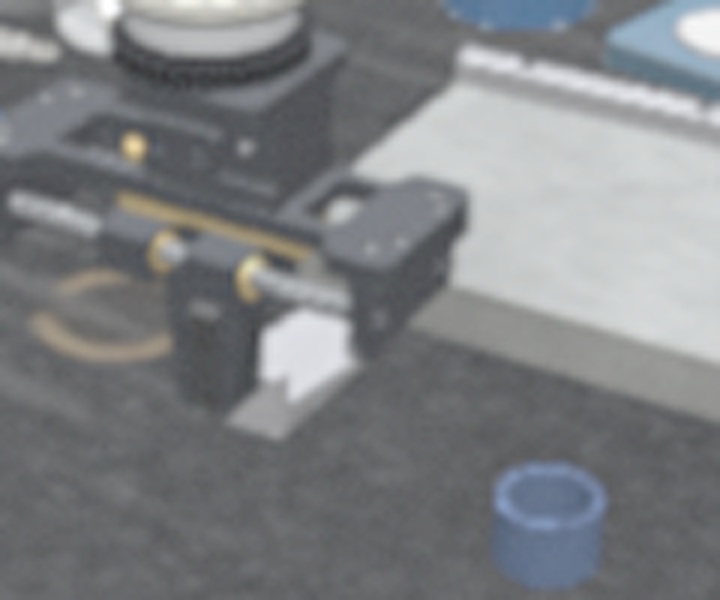

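```bash
python3 -m creep '[-0.001,0,-0.015,0,0,0,0, -0.002,0,-0.03,0,0,0,0, -0.003,0,-0.04,0,0,0,0, -0.003,0,-0.04,0,0,0,0]';python3 -m creep '[-0.001,0,-0.01,0,0,0,0, -0.001,0,-0.02,0,0,0,0, -0.001,0,-0.02,0,0,0,0]'; python3 -m creep '[-0.001,0,-0.01,0,0,0,0, -0.001,0,-0.02,0,0,0,0, -0.001,0,-0.02,0,0,0,0]'
```

```text
time_s: 7.35
ee_pos: [0.4976, 0.1248, -0.0066]
tcp_rot: [-0.477, 0.477, 0.522, -0.522]
contact_force: [-0.9, 0.5, -0.3]
gripper_width: 0.0003
time_s: 7.65
ee_pos: [0.5014, 0.1249, -0.0067]
tcp_rot: [-0.477, 0.477, 0.522, -0.522]
contact_force: [0.1, -0.8, 0.4]
gripper_width: 0.0002
time_s: 7.95
ee_pos: [0.5056, 0.1251, -0.0066]
tcp_rot: [-0.477, 0.477, 0.522, -0.522]
contact_force: [0.3, -0.1, -0.0]
gripper_width: 0.0003
```

```bash
for i in 1 2; do python3 -m creep '[0,0,-0.01,0,0,0,0, -0.001,0,-0.02,0,0,0,0, -0.001,0,-0.02,0,0,0,0]' | grep -E "force|pos"; done; python3 - <<'E'
from rel import *
f=manip.grab_frame("scene");a=f["color"][150:250,265:385,::-1];a=(255*(a/255.)**.5).astype(np.uint8)
a=cv2.resize(a,(720,600),interpolation=cv2.INTER_CUBIC)
cv2.imwrite("pics/s7.png",a)
E
```

```text
ee_pos: [0.5096, 0.1252, -0.0066]
contact_force: [-0.3, 0.7, -1.0]
ee_pos: [0.5136, 0.1254, -0.0066]
contact_force: [-0.3, -0.2, -0.2]
```

View pics/s7.png

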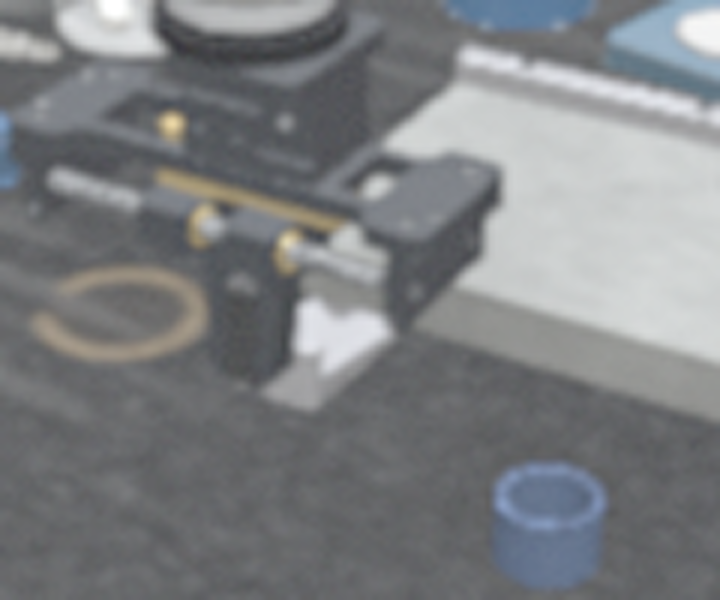

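```bash
for i in 1 2; do python3 -m creep '[0,0,-0.01,0,0,0,0, 0,0,-0.01,0,0,0,0]' | grep -E "force|pos"; done
```

```text
ee_pos: [0.5152, 0.1256, -0.0067]
contact_force: [-0.8, 0.4, -0.1]
ee_pos: [0.5173, 0.1258, -0.0067]
contact_force: [-1.2, -0.5, 1.3]
```

```bash
for i in 1 2; do python3 -m creep '[0,0,-0.01,0,0,0,0, 0,0,-0.01,0,0,0,0]' | grep -E "force|pos"; done
```

```text
ee_pos: [0.5193, 0.1259, -0.0067]
contact_force: [-0.9, 0.9, 0.4]
ee_pos: [0.5214, 0.1261, -0.0066]
contact_force: [-0.1, -0.2, 0.6]
```

```bash
python3 -m creep '[0,0,-0.01,0,0,0,0, 0,0,-0.01,0,0,0,0]' | grep -E "force|pos"
```

```text
ee_pos: [0.5233, 0.1263, -0.0067]
contact_force: [-0.5, 0.3, 0.1]
```

```bash
python3 -m creep '[0,0,-0.01,0,0,0,0, 0,0,-0.01,0,0,0,0]' | grep -E "force|pos"
```

```text
ee_pos: [0.5247, 0.1264, -0.0067]
contact_force: [-2.5, 0.3, 1.4]
```

```bash
python3 -m creep '[0,0,-0.005,0,0,0,0, 0,0,-0.005,0,0,0,0]' | grep -E "force|pos"
```

```text
ee_pos: [0.5251, 0.1264, -0.0068]
contact_force: [-5.6, -0.2, 4.5]
```

```bash
python3 -m creep '[0,0,-0.0025,0,0,0,0, 0,0,-0.0025,0,0,0,0]' | grep -E "force|pos"
```

```text
ee_pos: [0.5252, 0.1264, -0.0068]
contact_force: [-5.4, -0.2, 5.6]
```

```bash
python3 - <<'E'
from rel import *
s=manip.read_state();print(s["ee_pos"],s["contact_force"],s["wrist_torque"])
f=manip.grab_frame("scene");a=f["color"][140:240,275:395,::-1];a=(255*(a/255.)**.5).astype(np.uint8)
a=cv2.resize(a,(720,600),interpolation=cv2.INTER_CUBIC)
cv2.imwrite("pics/s8.png",a)
f=manip.grab_frame("top");a=f["color"][60:240,220:440,::-1]
cv2.imwrite("pics/t8.png",cv2.resize(a,(733,600),interpolation=cv2.INTER_CUBIC))
m=max(manip.trace("plate",f),key=lambda d:d["confidence"]);print(m["confidence"],m["point"])
E
```

```text
[ 0.52522618  0.12642028 -0.0068483 ] [-5.42622864 -0.22186447  5.59616223] [-0.03663111  0.94372832  0.02928406]
0.89 [358.5, 110.7]
```

View pics/s8.png

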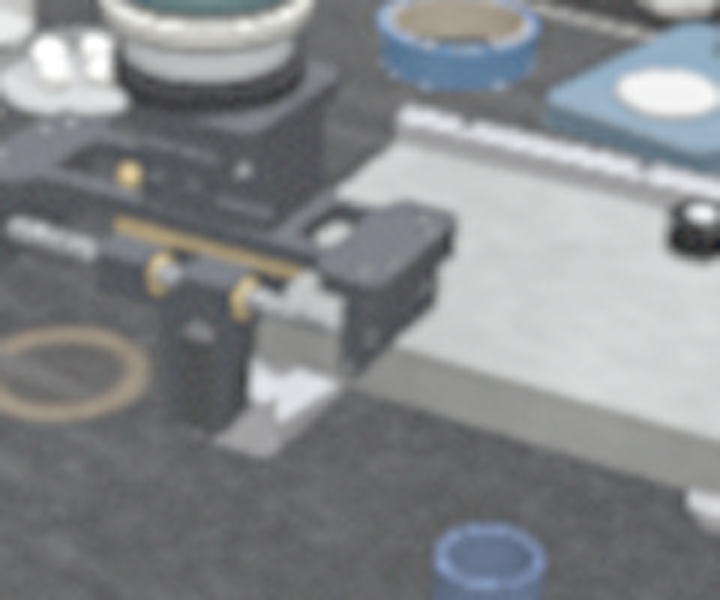

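View pics/t8.png

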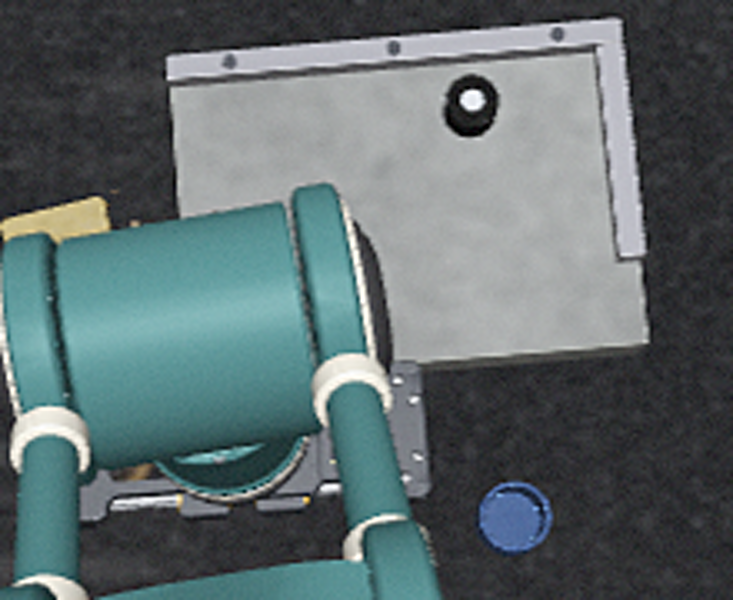

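```bash
python3 -m creep '[0,-0.003,0,0,0,0,0, 0,-0.003,0,0,0,0,0]' | grep -E "force|pos"
```

```text
ee_pos: [0.5257, 0.1264, -0.0067]
contact_force: [-3.3, 0.4, -1.7]
```

```bash
python3 -m creep '[0,0,-0.004,0,0,0,0, 0,0,-0.004,0,0,0,0]' | grep -E "force|pos"
```

```text
ee_pos: [0.5265, 0.1265, -0.0067]
contact_force: [-4.9, 0.3, -2.3]
```

```bash
python3 -m creep '[0,-0.001,-0.004,0,0,0,0, 0,-0.001,-0.004,0,0,0,0]' | grep -E "force|pos"
```

```text
ee_pos: [0.5269, 0.1265, -0.0065]
contact_force: [-5.0, -0.6, -2.3]
```

```bash
python3 -m creep '[0,0,-0.005,0,0,0,0, 0,0,-0.005,0,0,0,0]' | grep -E "force|pos"
```

```text
ee_pos: [0.5276, 0.1266, -0.0066]
contact_force: [-5.8, -0.1, -1.5]
```

```bash
python3 -m creep '[0,0,-0.004,0,0,0,0, 0,0,-0.004,0,0,0,0]' | grep -E "force|pos"
```

```text
ee_pos: [0.528, 0.1266, -0.0067]
contact_force: [-6.7, -0.1, -0.8]
```

```bash
python3 -m creep '[0,0,-0.005,0,0,0,0, 0,0,-0.005,0,0,0,0]' | grep -E "force|pos"; python3 - <<'E'
from rel import *
import pickle
f=manip.grab_frame("top");T=pickle.load(open("top0.pkl","rb"))
# shift of plate right region by phase correlation
for (x0,y0,x1,y1) in((330,60,425,180),(340,60,420,110),(380,66,425,175)):
    a=cv2.cvtColor(T["color"],cv2.COLOR_RGB2GRAY)[y0:y1,x0:x1].astype(np.float32);b=cv2.cvtColor(f["color"],cv2.COLOR_RGB2GRAY)[y0:y1,x0:x1].astype(np.float32)
    print(cv2.phaseCorrelate(a,b,cv2.createHanningWindow((x1-x0,y1-y0),cv2.CV_32F)))
E
```

```text
ee_pos: [0.5283, 0.1266, -0.0068]
contact_force: [-8.0, -0.9, 0.8]
((0.06252365487515732, 0.0009508474553001633), 0.9734215064181222)
((0.06458542076548923, -0.011168099574693002), 0.9746087818145752)
((0.43674553948297046, -0.14352356893812868), 0.9372381711889196)
```

```bash
python3 -m creep '[0,0,0.05,0,0,0,0, 0,0,0.1,0,0,0,0, 0,-0.2,0.12,0,0,0,0, 0,-0.42,0.12,0,0,0,0, 0,-0.42,0.12,0,0,0,0]'|grep -E "force|pos"; python3 - <<'E'
from rel import *
s=manip.read_state();print(rel((.5857,.1318,.075))[2],s["time_s"])
f=manip.grab_frame("scene");a=f["color"][140:240,275:395,::-1];a=(255*(a/255.)**.5).astype(np.uint8)
cv2.imwrite("pics/s9.png",cv2.resize(a,(720,600),interpolation=cv2.INTER_CUBIC))
g=manip.grab_frame("top")
for f in(f,g):
    for d in manip.trace("wedge",f):print(d["confidence"],d["point"],d["pixels"].sum())
E
```

```text
ee_pos: [0.5131, 0.1261, 0.0855]
contact_force: [0.6, 0.6, 0.3]
[array([-0.00410842,  0.05787081, -0.36345412])] 12.1
0.93 [312.4, 268.1] 1319
0.92 [236.2, 228.8] 931
0.84 [313.2, 203.8] 275
0.79 [247.6, 270.3] 1099
0.56 [377.7, 286.3] 936
```

View pics/s9.png

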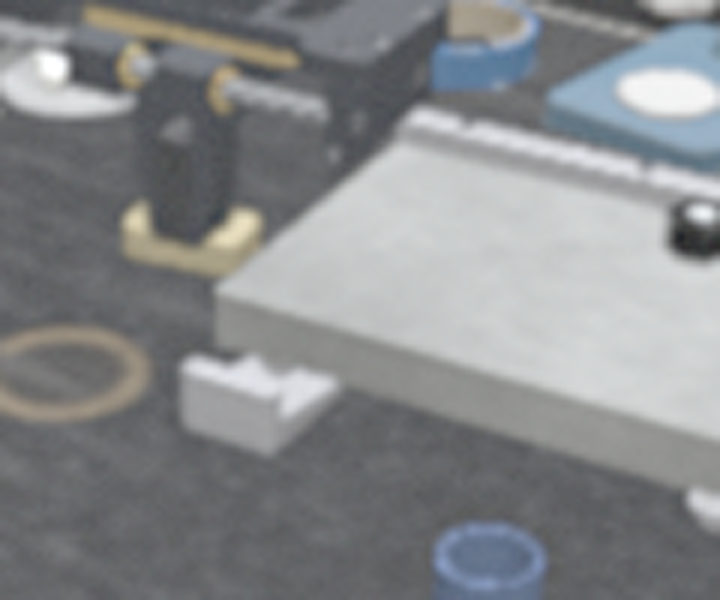

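```bash
python3 -m creep '[-0.001,0,-0.12,0,0,0,0, -0.002,0,-0.24,0,0,0,0, -0.004,0,-0.36,0,0,0,0, -0.004,0.1,-0.363,0,0,0,0, -0.004,0.15,-0.363,0,0,0,0, -0.004,0.15,-0.363,0,0,0,0]'|grep -E "force|pos"; python3 - <<'E'
from rel import *
s=manip.read_state();M=rot(s["tcp_rot"])
f=manip.grab_frame("scene");a=f["color"][140:240,275:395,::-1];a=(255*(a/255.)**.5).astype(np.uint8)
a=cv2.resize(a,(720,600),interpolation=cv2.INTER_CUBIC)
q=proj(f,[[.5857,.1318,.052],s["ee_pos"]+M@np.array([0,-.019,0])])
for p,c in zip(q,((0,0,255),(0,255,0))): cv2.circle(a,tuple(int(t) for t in (p-[275,140])*6),4,c,-1)
cv2.imwrite("pics/s10.png",a)
m=min(manip.trace("wedge",f),key=lambda d:np.hypot(*(np.array(d["point"])-(313,204))));print(m["point"])
E
```

```text
ee_pos: [0.5757, 0.1299, 0.0442]
contact_force: [-0.4, 0.5, 0.7]
[312.5, 206.6]
```

View pics/s10.png

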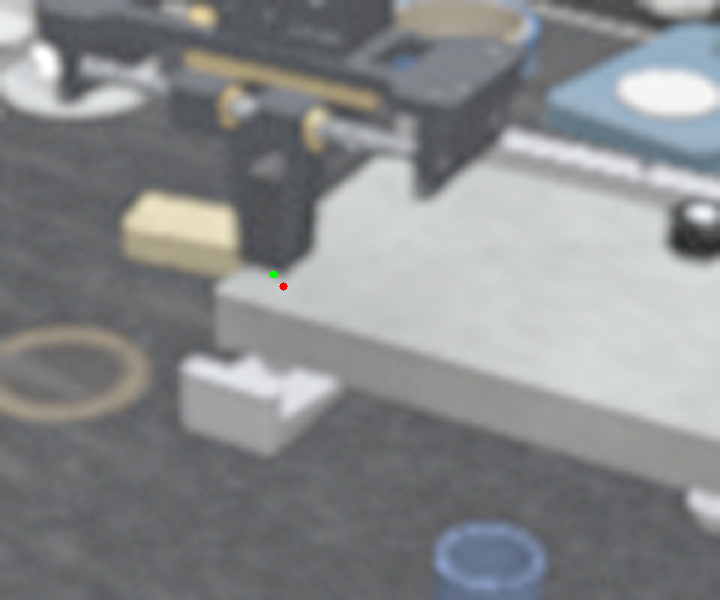

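```bash
python3 - <<'E'
from rel import *
s=manip.read_state();print(s["ee_pos"],s["time_s"]);print(rel((.5857,.1318,.040),.09)[2])
E
```

```text
[0.57764469 0.13030664 0.04674395] 13.0
[array([ 0.00382823,  0.03359472, -0.04088659]), array([-9.67156783e-04, -2.64758907e-05, -7.81081549e-05])]
```

```bash
python3 -m creep '[0,0,0,0,0,0,0, 0,0,0,0,0,0,0, 0,0,0,0,0,0,0]'|grep -E "force|pos"; python3 - <<'E'
from rel import *
print(rel((.5857,.1318,.040),.09)[2])
E
```

```text
ee_pos: [0.5796, 0.1306, 0.0489]
contact_force: [0.2, 0.2, 0.3]
[array([ 0.00304074,  0.04477283, -0.03059642]), array([ 4.41854721e-04, -1.68301852e-05,  3.64337639e-05])]
```

```bash
python3 -m creep '[0.003,0,-0.03,0,0,0,0, 0.003,0.02,-0.03,0,0,0,0, 0.003,0.02,-0.03,0,0,0,0, 0.003,0.02,-0.03,0,0,0,0]'|grep -E "force|pos"
```

```text
ee_pos: [0.5849, 0.1316, 0.0438]
contact_force: [0.8, 0.1, -0.3]
```

```bash
python3 -m creep '[0,0.015,0,0,0,0,0, 0,0.015,0,0,0,0,0, 0,0.015,0,0,0,0,0]'|grep -E "force|pos"
```

```text
ee_pos: [0.5849, 0.1316, 0.0408]
contact_force: [0.1, -0.1, -0.1]
```

Creeping down to contact, 1 mm at a time.

```bash
for i in 1 2 3; do python3 -m creep '[0,0.005,0,0,0,0,0, 0,0.005,0,0,0,0,0]'|grep -E "force|pos"; done
```

```text
ee_pos: [0.5851, 0.1316, 0.04]
contact_force: [0.5, -0.2, -0.1]
ee_pos: [0.5851, 0.1317, 0.039]
contact_force: [0.0, -0.4, -1.2]
ee_pos: [0.585, 0.1317, 0.038]
contact_force: [-0.6, 0.3, 0.3]
```

```bash
for i in 1 2; do python3 -m creep '[0,0.005,0,0,0,0,0, 0,0.005,0,0,0,0,0]'|grep -E "force|pos"; done
```

```text
ee_pos: [0.585, 0.1317, 0.0369]
contact_force: [-1.1, 1.1, 0.4]
ee_pos: [0.585, 0.1316, 0.0359]
contact_force: [0.3, -0.2, 0.1]
```

```bash
for i in 1 2; do python3 -m creep '[0,0.005,0,0,0,0,0, 0,0.005,0,0,0,0,0]'|grep -E "force|pos"; done
```

```text
ee_pos: [0.5851, 0.1316, 0.035]
contact_force: [-0.3, -0.3, 0.2]
ee_pos: [0.585, 0.1316, 0.034]
contact_force: [-0.6, 0.4, -0.1]
```

```bash
python3 -m creep '[0,0.004,0,0,0,0,0, 0,0.004,0,0,0,0,0]'|grep -E "force|pos"
```

```text
ee_pos: [0.585, 0.1316, 0.0332]
contact_force: [-0.1, -0.3, 0.0]
```

```bash
python3 -m creep '[0,0.004,0,0,0,0,0, 0,0.004,0,0,0,0,0]'|grep -E "force|pos"
```

```text
ee_pos: [0.5851, 0.1317, 0.0324]
contact_force: [-1.2, -0.1, 0.6]
```

```bash
python3 -m creep '[0,0.004,0,0,0,0,0, 0,0.004,0,0,0,0,0]'|grep -E "force|pos"
```

```text
ee_pos: [0.5851, 0.1316, 0.0316]
contact_force: [1.0, 0.3, 0.1]
```

```bash
python3 -m creep '[0,0.003,0,0,0,0,0, 0,0.003,0,0,0,0,0]'|grep -E "force|pos"
```

```text
ee_pos: [0.5851, 0.1317, 0.031]
contact_force: [0.5, -0.2, -0.0]
```

```bash
python3 -m creep '[0,0.003,0,0,0,0,0, 0,0.003,0,0,0,0,0]'|grep -E "force|pos"
```

```text
ee_pos: [0.5851, 0.1316, 0.0304]
contact_force: [-0.2, 0.0, 0.4]
```

```bash
python3 -m creep '[0,0.003,0,0,0,0,0, 0,0.003,0,0,0,0,0]'|grep -E "force|pos"; python3 - <<'E'
from rel import *
f=manip.grab_frame("scene");a=f["color"][160:220,285:365,::-1];a=(255*(a/255.)**.5).astype(np.uint8)
a=cv2.resize(a,(800,600),interpolation=cv2.INTER_CUBIC)
cv2.imwrite("pics/s11.png",a)
E
```

```text
ee_pos: [0.5851, 0.1317, 0.0298]
contact_force: [-0.4, 0.3, 0.2]
```

View pics/s11.png

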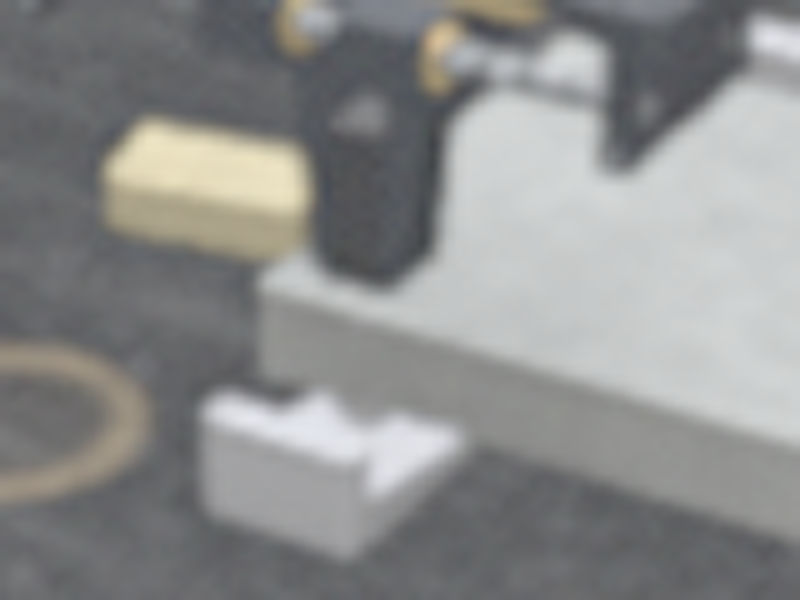

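```bash
python3 -m creep '[0,0.003,0,0,0,0,0, 0,0.003,0,0,0,0,0]'|grep -E "force|pos"
```

```text
ee_pos: [0.5851, 0.1316, 0.0292]
contact_force: [1.4, 0.8, -0.0]
```

```bash
python3 -m creep '[0,0.003,0,0,0,0,0, 0,0.003,0,0,0,0,0]'|grep -E "force|pos"
```

```text
ee_pos: [0.5851, 0.1317, 0.0286]
contact_force: [-0.4, 0.4, -0.0]
```

```bash
python3 -m creep '[0,0.003,0,0,0,0,0, 0,0.003,0,0,0,0,0]'|grep -E "force|pos"
```

```text
ee_pos: [0.5851, 0.1317, 0.028]
contact_force: [-0.7, 0.6, 0.7]
```

```bash
python3 -m creep '[0,0.003,0,0,0,0,0, 0,0.003,0,0,0,0,0]'|grep -E "force|pos"
```

```text
ee_pos: [0.5852, 0.1317, 0.0276]
contact_force: [0.5, 0.3, 1.4]
```

```bash
python3 -m creep '[0,0.003,0,0,0,0,0, 0,0.003,0,0,0,0,0]'|grep -E "force|pos"
```

```text
ee_pos: [0.5853, 0.1317, 0.0275]
contact_force: [-1.7, -0.6, 5.1]
```

```bash
python3 -m creep '[0,0.003,0,0,0,0,0, 0,0.003,0,0,0,0,0]'|grep -E "force|pos"
```

```text
ee_pos: [0.5853, 0.1317, 0.0274]
contact_force: [-3.2, -1.4, 8.5]
```

```bash
python3 -m creep '[0,0.003,0,0,0,0,0, 0,0.003,0,0,0,0,0]'|grep -E "force|pos"
```

```text
ee_pos: [0.5853, 0.1317, 0.0274]
contact_force: [-4.6, -0.4, 11.5]
```

```bash
python3 -m creep '[0,0.002,0.004,0,0,0,0, 0,0.002,0.004,0,0,0,0]'|grep -E "force|pos"
```

```text
ee_pos: [0.5853, 0.1317, 0.0274]
contact_force: [-3.5, -0.7, 11.2]
```

```bash
python3 -m creep '[0,0.002,0.002,0,0,0,0, 0,0.002,0.002,0,0,0,0, 0,0.002,0.002,0,0,0,0, 0,0.002,0.002,0,0,0,0]'; python3 - <<'E'
from rel import *
import pickle
f=manip.grab_frame("top");T=pickle.load(open("top0.pkl","rb"));S0=pickle.load(open("scene0.pkl","rb"));S=manip.grab_frame("scene")
G=lambda f:cv2.cvtColor(f["color"],cv2.COLOR_RGB2GRAY).astype(np.float32)
def ps(A,B,b):
    x0,y0,x1,y1=b;return cv2.phaseCorrelate(G(A)[y0:y1,x0:x1],G(B)[y0:y1,x0:x1],cv2.createHanningWindow((x1-x0,y1-y0),cv2.CV_32F))
print(ps(T,f,(340,60,420,110)),ps(T,f,(270,60,340,95)),ps(S0,S,(370,165,440,235)))
a=S["color"][130:250,265:425,::-1];cv2.imwrite("pics/s12.png",cv2.resize(a,(800,600),interpolation=cv2.INTER_CUBIC))
cv2.imwrite("pics/t12.png",f["color"][:,:,::-1])
print(manip.read_state()["contact_force"])
E
```

```text
time_s: 18.65
ee_pos: [0.5853, 0.1317, 0.0273]
tcp_rot: [-0.476, 0.478, 0.523, -0.521]
contact_force: [-3.6, -0.7, 13.1]
gripper_width: 0.0002
((0.02681159295032387, -0.017589141662220698), 0.982888569355011) ((-33.56483548812621, -2.447394176679861), 0.2558495843852008) ((-0.03195620637099239, 0.012220538502965894), 0.9323290056652493)
[-3.70487516 -0.18404839 12.6247212 ]
```

View pics/s12.png

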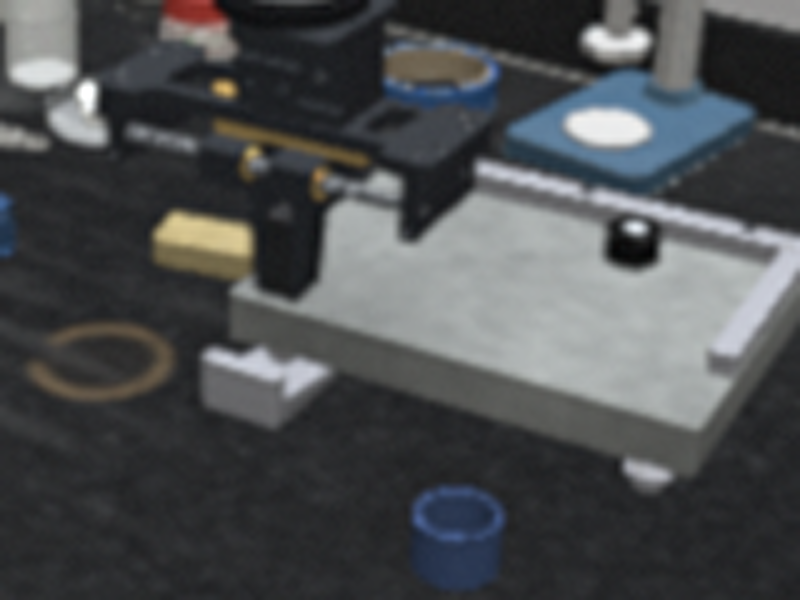

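View pics/t12.png

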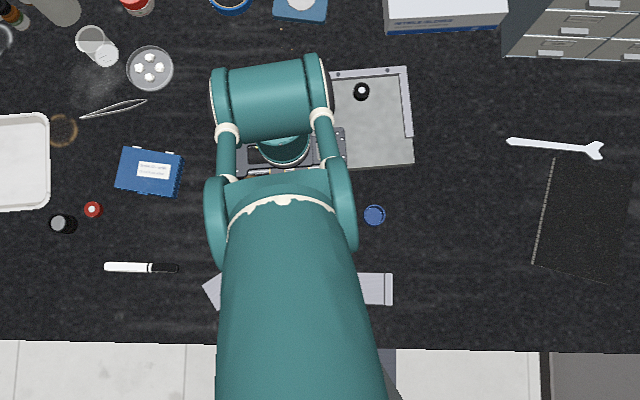

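The plate has not moved (about 0.03 px shift from the start) and does not rock under 13 N at the corner. I'm handing the job in while still pressing.

```bash
python3 - <<'E'
from workcell import manip
print(manip.hand_in());s=manip.read_state();print(s["contact_force"],s["ee_pos"],s["time_s"])
E
```

```text
the job is handed in; nothing more can be done
None
the job is handed in; nothing more can be done
```

The wedge is snug under the front left foot, and I handed the job in while pressing that corner down with about 13 N; the clock read 18.65 s at the last move.

- **Wedging:** I pushed the smallest of the three wedges by its heel with shut fingers, thin end first. I stopped at about 8 N of push, with its tip roughly 41–42 mm past the middle of the foot. Nothing was gripped or lifted.
- **Rocking check:** At about 1 to 13 N of downward press, the fingertips sank only about 0.3 mm, so the plate does not rock and needed no further wedging.
- **Plate position:** The plate's visible parts matched the first pictures to within about 0.03 pixel in both the top and scene views. The blue cup and the other things in view looked undisturbed.

Some checks disagreed or were limited:
- **Fingertip height:** The fingertips sat about 19 to 24 mm higher than the reported TCP. I set heights by pictures and touch instead.
- **Extra forces:** The stalled push put about 5.6 N downward on the heel, which I relieved. The final press still carries about 3.6 N sideways, and the plate did not move under it.
- **Centring:** The foot is hidden, so I judged centring from the fitted poses (about 2–3 mm off before the push) and the scene view. A picture check on the left of the plate was useless because the arm covered it.

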